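# Check a toy desk's corner with a try square and put the square away

## Task

Pick up the toy try square by its red handle and press its inside corner onto the desk corner marked with the green dot, level and with each leg firmly but gently flush against its face, and keep it pressed there for at least a second. Then put the square away flat on its storage board, in the blue outline with both its holes over the two pins, and let go. Leave the chair, lamp, bowl and the book on the desk where they are.

Things in the scene. Friction and masses are not known exactly. Their poses are not given: they have to be found in the camera images.
- square_grip (a point): Toy try square, loose, 75 to 150 g: flat yellow L, 16 mm thick, legs 26 mm wide along its +x and +y (z up). Point: middle of its upright red handle, 45 mm above the underside. The handle, 16 to 66 mm up over the elbow, is turned 45 degrees: 24 mm across the diagonal (+x,-y), the way to grip it, and 30 mm along (+x,+y). Under it a yellow disc, radius 21 mm, 16 mm thick.
- square_corner (a point): The square's inside corner at the underside, 16 mm in +x and +y from the handle's axis (axes as for square_grip). The inside edges of the legs run from here 90 mm along +x and 90 mm along +y; the legs lie on the outer (-y and -x) sides of them.
- hole_a (a point): Centre, at the underside, of the round 13 mm through hole in the leg along +x: 72 mm in +x and 13 mm in -y from square_corner.
- hole_b (a point): Centre, at the underside, of the round 13 mm through hole in the leg along +y: 13 mm in -x and 72 mm in +y from square_corner.
- desk_corner (a point): White wooden toy desk, fixed, 100 (its x) by 170 (its y) by 85 mm high, plain upright faces. Point: foot, at table height, of the upright corner edge to check (green dot on the top there). Axes: z up, front panel from here along +y, end panel along +x. With the square home, square_corner is on this edge and its axes are parallel to these.
- desk_front: Front panel of the desk, the 170 mm by 85 mm face that looks to the desk's -x; takes the square's +y leg. Origin at the foot of the 8 mm panel, half-way along, mid-thickness.
- desk_end: End panel of the desk, the face that looks to the desk's -y, 85 mm high; takes the square's +x leg. Origin at the foot of the 8 mm panel, half-way along, mid-thickness.
- rack_corner (a point): Storage board, fixed, brown wood, 150 by 150 by 12 mm, with a blue painted L outline and two upright steel pins. This point, on the board's top, is where square_corner belongs when the square is put away; the board's axes (z up, outline legs along +x and +y) are then parallel to the square's. The board's middle is 21 mm in +x and +y from here.
- pin_a (a point): Foot, on the board's top, of the pin for hole_a. Pins are 8 mm in diameter and 25 mm tall, the top 5 mm tapered to 3 mm.
- pin_b (a point): Foot, on the board's top, of the pin for hole_b. Same pin.
- chair: Orange plastic toy office chair, loose, 155 mm high, about 100 mm across. Origin under its centre. Leave alone.
- lamp: Silver aluminium toy lamp, loose, 130 mm high, foot 68 mm across. Origin under its foot. Leave alone.
- bowl: Blue ceramic bowl, loose, 90 mm across, 40 mm high. Origin under its centre. Leave alone.
- book: Green toy book, 45 by 34 by 12 mm, loose, lying on the desk's top. Origin under its centre. Leave alone.
Mind the look-alikes: they are no part of the job. What is shaped like the part that bears desk_corner but pink or turquoise is not meant.

How it is judged (in metres and radians):
On the way:
1. the held square is pressed level and flush against both faces of the marked desk corner, for 0.8 s (contact force between square and desk_front above 0.7 N and contact force between square and desk_end above 0.7 N and contact force between the fingers and square above 1 N and angle between the x axis of square_corner and the x axis of desk_corner, either way round below 0.04 rad and angle between square_corner's own z axis and vertical below 0.07 rad and x of square_corner in the frame of desk_corner between -0.003 and 0.003 m and y of square_corner in the frame of desk_corner between -0.003 and 0.003 m), for 0.8 s.
At the end, for the whole second after the job is handed in: Square flat (0.04 rad), at rest and let go on the board, each hole within 5 mm of the foot of its own pin. Earlier it was held 0.8 s at the marked desk corner: over 0.7 N on both faces, corner within 3 mm of the edge, turned under 0.04 and tilted under 0.07 rad (distance between hole_a and pin_a below 0.005 m and distance between hole_b and pin_b below 0.005 m and angle between square_corner's own z axis and vertical below 0.04 rad and linear speed of square below 0.01 m/s and contact force between the fingers and square below 0.5 N); the robot touches nothing.
It fails at once if a bystander (chair, lamp, bowl or book) is moved by more than 15 mm (distance of any of chair, lamp, bowl, book from where it was at the start of the episode above 0.015 m).
It fails at once if the square is pressed on the desk with more than 40 N (contact force between square and desk_front above 40 N or contact force between square and desk_end above 40 N).
It also fails if it takes over 61 s, if anything falls off the work surface, if the arm or the gripper's body presses on something with over 40 N, if the wrist force passes 120 N, or if a joint passes its speed limit or range.

## Robot

A 6-joint arm with a two-finger parallel gripper is mounted at the origin on the work surface. World frame = base frame: x ahead of the robot, y to its left, z up, the work surface at z = 0. Lengths are in m, angles in degrees, forces in N, time in s.
With the tool pointing down it reaches from about 0.25 to 0.775 m from the base axis. Payload 4 kg.
Tool frame: the origin (TCP) lies at the very end of the fingers, on their centre line; the grasp point (between the pads) lies behind it (env.tcp_to_grasp is the x of the grasp point in the tool frame, in m); x points along the fingers, z is the direction in which the jaws open and shut, and the axes are right-handed (so a half turn about x gives the same grasp; the last joint's range is limited). The gripper opens to 85 mm and grips with 20 to 120 N. Pads are 22 mm wide; open, the fingers measure 114 mm over their backs; the gripper's body (76 mm by 85 mm) begins 54 mm behind the grasp point. The pads swing forward as they close: fully open they stand 13 mm farther back than shut.
Start: joints at [70.926, 4.996, 78.535, -0, 96.463, -5.907], TCP at [0.125, 0.536, 0.231] pointing down, gripper open.
Joint ranges: [-177.83, 177.83], [-43.37, 116.18], [15.69, 146.23], [-61.86, 241.86], [9.47, 152.12], [-147.06, 147.06]. Speed limits (degrees/s): [159.86, 159.86, 180, 180, 180, 180].

## Interface

Orientations are given as a 3x3 rotation matrix whose columns are the frame's x, y, z axes.
In Python, from bench import env gives the robot as it stands. The module is installed in compiled form; this text tells all that it offers.
- The arm moves only by the tool arm_command, never from a script. Its argument "motion" is a list of rows, each a list of 2 entries, a list of its own where there are three numbers: the shift along the tool's x, y, z in cm, then the turn about the tool's x in rad. A call has 1 to 20 rows; each row shifts and turns the commanded pose from where the row before left it, along the tool's axes as they then stand; what a row does not reach is not made up. A row lasts 1/8 s, in which the tool goes at most 62.5 mm and 10.7 degrees, less where a joint would pass 70% of its speed; a pose out of reach is approached as far as the arm can. A call with a gripper value outside its range is refused whole. "claw" is the gripper command: -1 is fully open, 1 is shut, values between are in proportion, set as the call begins (left out, the last holds). The fingers move at their own pace and stop on an object; the grip force is fixed at half the most. Time passes only in rows, so rows that do not move let the fingers close. It gives the time, the measured TCP pose, the force and the opening at its end, in the units of the state.
- env.read_state(): the state, without advancing time (a new reading comes with each control period).
- env.capture(name): name is "scene" or "top" or "wrist"; returns the picture (480x640x3 uint8, red, green, blue); there is no depth.
- env.camera_info(name): a dict with "fx", "fy", "cx", "cy" (pixels), "R" (3x3) and "t" (3): a world point X has camera coordinates R X + t; the wrist camera has in their place "hand_eye" (4x4, takes a point from camera to tool coordinates, whose origin is the TCP and whose axes are the tool frame's). Camera axes: x right, y down, z forward; pixel columns grow to the right and rows downward; lengths in m; the calibration is good to about 2 mm. A picture is of the moment at which its call begins: read the wrist's pose just before it. camera_info takes no time and is no camera call.
- env.close_job(): hands the job in, once; it reports no verdict.
The state is a dict: "t": time; "joint_positions": joint angles; "dq": joint speeds; "joint_torque": joint torques, N m; "tcp_pos": TCP position; "tcp_rot": TCP orientation; "contact_force": force on the tool from outside, world axes, zero at the start; "ft_torque": the same for the moment, N m; "finger_gap": opening from 0.0 (shut) to 1.0 (fully open).
Only numpy, scipy, OpenCV 4.12 (cv2) and the standard library are available. Lean on these libraries where they do the work, as an engineer would, in place of code of your own. Each camera call takes 0.05 s, during which the arm holds its last target.

## Working session

There is one attempt and no reset: what is moved stays moved. The work goes in short steps, Python scripts to look and compute and a tool call to move; the robot and the scene stay as the last step left them, time stands still between calls to the robot, and variables do not carry over. Pictures are saved under pics/ and viewed, and the job is handed in when it is done.

Besides the shell and the picture viewer there is one more tool, called after "Emit:" as a command line: name --argument value ..., lists and objects as JSON in quotes. arm_command: Moves the arm, as the interface text tells. Its arguments: {"type":"object","properties":{"motion":{"type":"array","items":{"type":"array"}},"claw":{"type":"number"}},"required":["motion"]}

```bash
mkdir -p pics; python3 - <<'E'
from bench import env
import cv2, numpy as np
for n in ["scene","top","wrist"]:
    im=env.capture(n); cv2.imwrite(f"pics/{n}0.png",im[:,:,::-1])
    print(n,env.camera_info(n))
s=env.read_state(); print(s, env.tcp_to_grasp)
E
```

```text
scene {'fx': 554.6135748700879, 'fy': 554.6135748700879, 'cx': 312.0755144927578, 'cy': 241.78640247194375, 'R': array([[ 0.19378299,  0.98093669, -0.01453859],
       [ 0.69174419, -0.14713179, -0.7069952 ],
       [-0.69565661,  0.12694666, -0.70706889]]), 't': array([-0.15247014, -0.33307734,  1.87969393])}
top {'fx': 472.01739782225314, 'fy': 472.01739782225314, 'cx': 315.6970494515948, 'cy': 240.45995179181367, 'R': array([[ 0.02939971, -0.99956692, -0.00127981],
       [-0.9790893 , -0.02853952, -0.20141905],
       [ 0.20129529,  0.00717471, -0.97950433]]), 't': array([0.05306527, 0.56920274, 0.97484919])}
wrist {'fx': 423.6985719929129, 'fy': 423.6985719929129, 'cx': 319.9683092039563, 'cy': 242.62144994066077, 'hand_eye': array([[-2.37031885e-04, -2.60129439e-01,  9.65573725e-01,
        -1.41445055e-01],
       [ 4.88187630e-04, -9.65573667e-01, -2.60129303e-01,
         6.51998908e-02],
       [ 9.99999853e-01,  4.09722209e-04,  3.55863720e-04,
        -6.27465514e-04],
       [ 0.00000000e+00,  0.00000000e+00,  0.00000000e+00,
         1.00000000e+00]])}
{'t': 0.15, 'joint_positions': array([ 7.09258945e+01,  5.03092489e+00,  7.86055738e+01,  2.05370204e-04,
        9.64637020e+01, -5.90897638e+00]), 'dq': array([ 0.06730821, -0.1251702 , -0.32826284,  0.05691789,  0.03365067,
        0.02513211]), 'joint_torque': array([ 1.40819062e-03, -3.52372384e+01, -3.13680339e+01, -1.70246085e-05,
        7.93308805e-03,  1.77607467e-05]), 'tcp_pos': array([0.12515907, 0.53516985, 0.23038693]), 'tcp_rot': array([[-5.74867890e-04, -9.73717738e-01,  2.27757406e-01],
       [-1.65165036e-03,  2.27758057e-01,  9.73716355e-01],
       [-9.99998471e-01,  1.83582664e-04, -1.73917205e-03]]), 'contact_force': array([-0.03647854, -0.10937541,  0.30158985]), 'ft_torque': array([-0.00126368, -0.01708758,  0.02684592]), 'finger_gap': 0.9952741354069475} -0.0187
```

View pics/scene0.png

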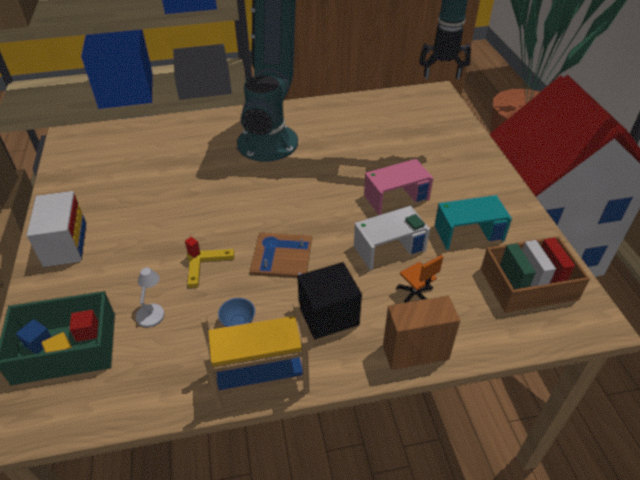

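View pics/top0.png

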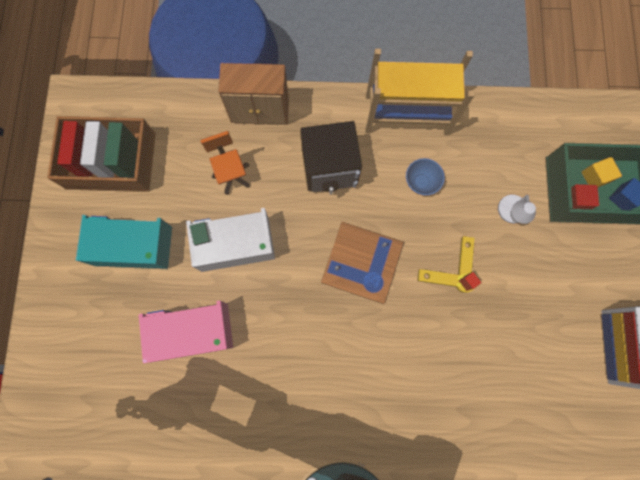

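View pics/wrist0.png

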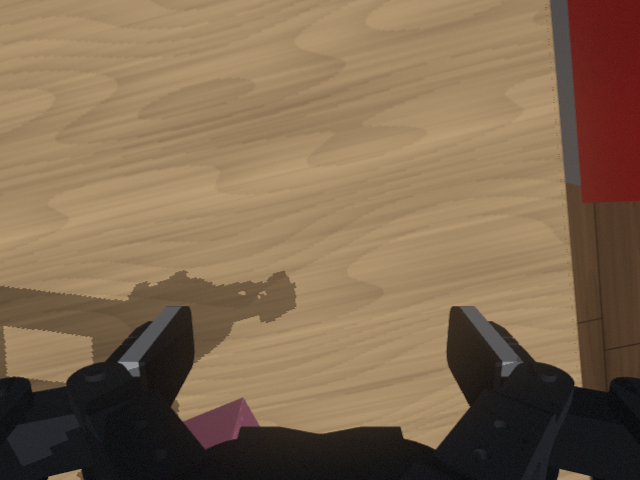

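The scene view shows the white desk at about (390,235), the yellow L at (205,260) and the brown board at (280,255). The top view shows the green dot on the white desk at (263,246), the red handle at (468,281), and the board's L elbow at (373,282). Next I'll get the coarse geometry from these two views.

```bash
cat > h.py <<'E'
import numpy as np, cv2
from bench import env
def cam(name,st=None):
    c=env.camera_info(name)
    if 'R' in c: R=np.array(c['R']);t=np.array(c['t'])
    else:
        H=np.array(c['hand_eye']); Rt=np.array(st['tcp_rot']); p=np.array(st['tcp_pos'])
        Rwc=Rt@H[:3,:3]; o=Rt@H[:3,3]+p; R=Rwc.T; t=-R@o
    K=np.array([[c['fx'],0,c['cx']],[0,c['fy'],c['cy']],[0,0,1]])
    return K,R,t
def ray(C,uv):
    K,R,t=C; d=R.T@np.linalg.solve(K,[uv[0],uv[1],1.]); return -R.T@t,d/np.linalg.norm(d)
def onz(C,uv,z):
    o,d=ray(C,uv); return o+d*(z-o[2])/d[2]
def proj(C,X):
    K,R,t=C; p=K@(R@np.asarray(X)+t); return p[:2]/p[2]
def tri(C1,a,C2,b):
    o,d=ray(C1,a);p,e=ray(C2,b)
    s=np.linalg.lstsq(np.c_[d,-e],p-o,rcond=None)[0]
    A=o+s[0]*d;B=p+s[1]*e; return (A+B)/2,np.linalg.norm(A-B)
E
python3 - <<'E'
import cv2
t=cv2.imread('pics/top0.png'); s=cv2.imread('pics/scene0.png')
a=cv2.resize(t[180:310,180:320],None,fx=4,fy=4,interpolation=3);b=cv2.resize(t[210:310,310:490],None,fx=4,fy=4,interpolation=3)
cv2.imwrite('pics/t1.png',a);cv2.imwrite('pics/t2.png',b)
cv2.imwrite('pics/s1.png',cv2.resize(s[200:300,175:335],None,fx=4,fy=4,interpolation=3))
cv2.imwrite('pics/s2.png',cv2.resize(s[195:305,345:455],None,fx=5,fy=5,interpolation=3))
E
```

```text
(no output)
```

View pics/t1.png

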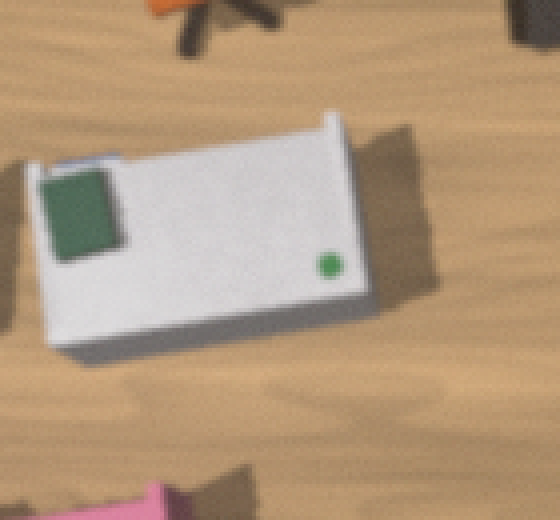

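View pics/t2.png

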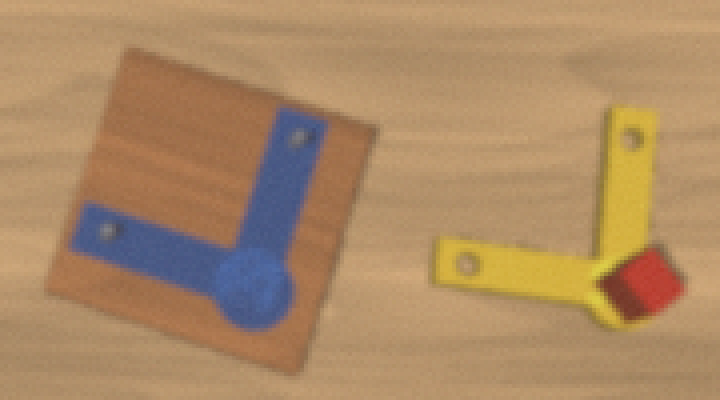

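View pics/s1.png

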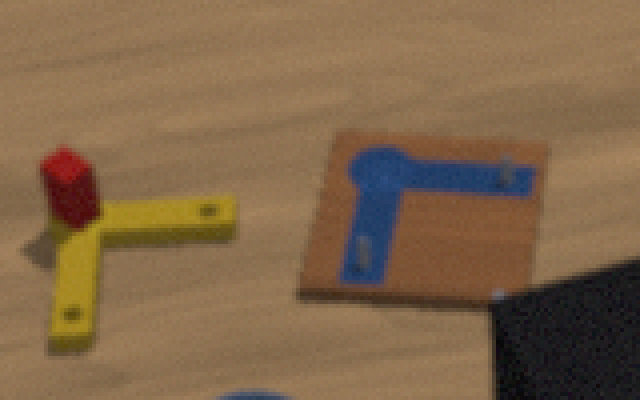

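View pics/s2.png

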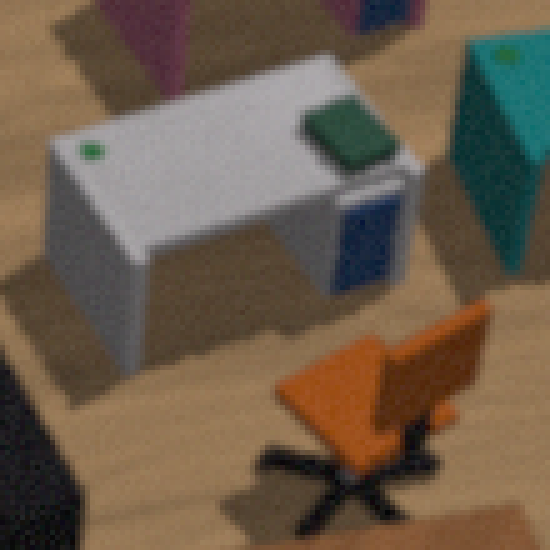

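```bash
python3 - <<'E'
from h import *
T=cam('top');S=cam('scene')
def t1(x,y):return (180+(x+.5)/4-.5,180+(y+.5)/4-.5)
def t2(x,y):return (310+(x+.5)/4-.5,210+(y+.5)/4-.5)
def s1(x,y):return (175+(x+.5)/4-.5,200+(y+.5)/4-.5)
def s2(x,y):return (345+(x+.5)/5-.5,195+(y+.5)/5-.5)
np.set_printoptions(precision=4,suppress=True)
print('dot',tri(T,t1(330,265),S,s2(92,151)))
print('corner',tri(T,t1(370,291),S,s2(50,142)))
a=onz(T,t1(370,291),.085);b=onz(T,t1(48,345),.085);print(a,b,np.linalg.norm(a-b),np.degrees(np.arctan2(*(b-a)[1::-1]))-90)
print('hole_a',tri(T,t2(632,139),S,s1(71,315)),onz(T,t2(632,139),.016))
print('hole_b',tri(T,t2(467,264),S,s1(208,211)),onz(T,t2(467,264),.016))
print('handle top',tri(T,t2(653,279),S,s1(68,164)))
print('pinA foot/top', tri(T,t2(300,137),S,s1(363,250)))
print('pinB', tri(T,t2(110,231),S,s1(508,170)))
print('disc board',tri(T,t2(253,290),S,s1(381,171)))
for p in [(125,48),(378,127),(298,376),(46,292)]: print('bd',onz(T,t2(*p),.012))
E
```

```text
dot (array([0.5465, 0.184 , 0.0882]), np.float64(0.0029413579359007774))
corner (array([0.5336, 0.1634, 0.0868]), np.float64(0.005188211554052188))
[0.5334 0.161  0.085 ] [0.4996 0.3292 0.085 ] 0.1715363457669158 11.367150459089814
hole_a (array([ 0.5769, -0.2742,  0.017 ]), np.float64(0.0019506177360368623)) [ 0.577  -0.2756  0.016 ]
hole_b (array([ 0.5026, -0.1793,  0.0178]), np.float64(0.0017792093742177203)) [ 0.5027 -0.1806  0.016 ]
handle top (array([ 0.4907, -0.2649,  0.0689]), np.float64(0.004122681843200351))
pinA foot/top (array([ 0.5703, -0.0833,  0.029 ]), np.float64(0.003662773660377545))
pinB (array([0.5145, 0.0228, 0.0262]), np.float64(0.004882747621925727))
disc board (array([ 0.4851, -0.0597,  0.0137]), np.float64(0.0024596695818473843))
bd [0.6229 0.0133 0.012 ]
bd [ 0.5806 -0.1321  0.012 ]
bd [ 0.4378 -0.0864  0.012 ]
bd [0.4806 0.055  0.012 ]
```

Emit:
arm_command --motion '[[[-0.4, -3.1, -1.6], 0], [[-0.4, -3.1, -1.6], 0], [[-0.4, -3.1, -1.6], 0], [[-0.4, -3.1, -1.6], 0], [[-0.4, -3.1, -1.6], 0], [[-0.4, -3.1, -1.6], 0], [[-0.4, -3.1, -1.6], 0], [[-0.4, -3.1, -1.6], 0], [[-0.4, -3.1, -1.6], 0], [[-0.4, -3.1, -1.6], 0], [[-0.4, -3.1, -1.6], 0], [[-0.4, -3.1, -1.6], 0], [[-0.4, -3.1, -1.6], 0], [[0, 0, 0], 0], [[0, 0, 0], 0]]'

```text
t: 2.02
tcp_pos: [0.4699, 0.2414, 0.2829]
tcp_rot: [[-0.001, -0.974, 0.228], [0.0, 0.228, 0.974], [-1.0, 0.001, -0.0]]
contact_force: [-0.3, 0.4, 0.4]
finger_gap: 1.002
```

```bash
cat > snap.py <<'E'
from h import *
import sys,pickle
s=env.read_state(); im=env.capture('wrist'); n=sys.argv[1]
cv2.imwrite(f'pics/{n}.png',im[:,:,::-1]); pickle.dump((s,cam('wrist',s)),open(f'{n}.pkl','wb'))
np.set_printoptions(precision=4,suppress=True)
print(s['t'],s['tcp_pos'],s['contact_force'],s['finger_gap'],s['joint_positions']); print(s['tcp_rot'])
E
python3 snap.py w1
```

```text
2.025 [0.4699 0.2414 0.2829] [-0.2544  0.4046  0.4407] 1.00241705195381 [ 21.0166   2.0111  75.8846   0.036  102.1665 -55.8057]
[[-0.0012 -0.9737  0.2278]
 [ 0.0002  0.2278  0.9737]
 [-1.      0.0012 -0.0001]]
```

View pics/w1.png

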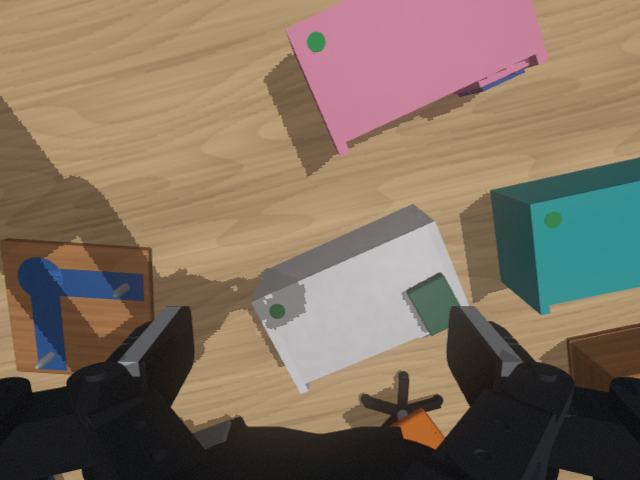

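Here the desk's marked top corner is at about (253,300), the far front corner at (434,222), and the board is on the left. I'll take a second wrist view from farther to −y.

Emit:
arm_command --motion '[[[0, -0.7, -4.0], 0], [[0, -0.7, -4.0], 0], [[0, -0.7, -4.0], 0], [[0, -0.7, -4.0], 0], [[0, 0, 0], 0], [[0, 0, 0], 0]]'

```text
t: 2.82
tcp_pos: [0.4608, 0.0801, 0.2834]
tcp_rot: [[0.0, -0.974, 0.227], [0.001, 0.227, 0.974], [-1.0, 0.0, 0.001]]
contact_force: [-0.0, 0.4, 0.3]
finger_gap: 1.0
```

```bash
python3 snap.py w2; python3 - <<'E'
import cv2
a=cv2.imread('pics/w1.png');b=cv2.imread('pics/w2.png')
cv2.imwrite('pics/w1c.png',cv2.resize(a[195:395,240:480],None,fx=3,fy=3,interpolation=3))
E
```

```text
2.825 [0.4608 0.0801 0.2834] [-0.03    0.4194  0.3088] 0.9996125081885978 [  2.8701  -5.8298  83.4398   0.0507 102.378  -74.0173]
[[ 0.0002 -0.974   0.2267]
 [ 0.0009  0.2267  0.974 ]
 [-1.      0.      0.0009]]
```

View pics/w2.png

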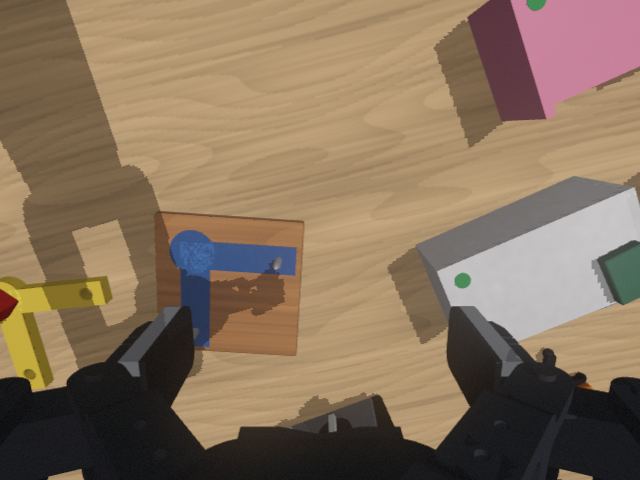

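View pics/w1c.png

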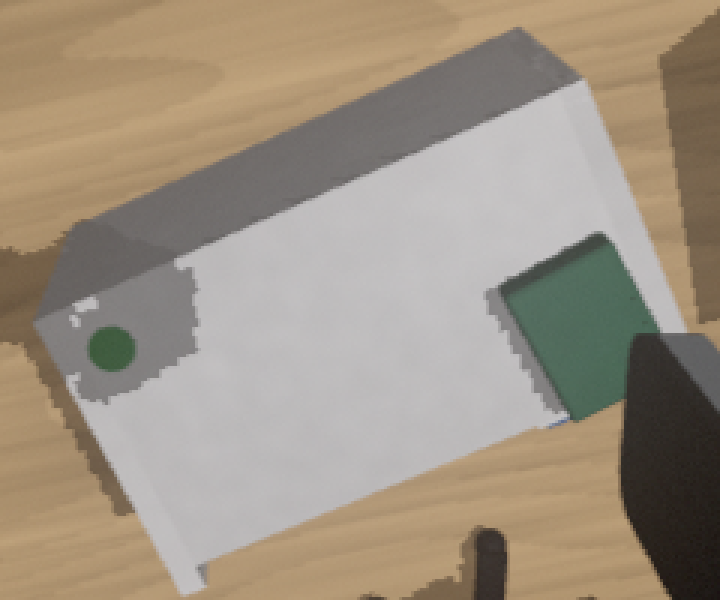

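```bash
python3 - <<'E'
import cv2
b=cv2.imread('pics/w2.png')
cv2.imwrite('pics/w2c.png',cv2.resize(b[160:345,400:640],None,fx=3,fy=3,interpolation=3))
cv2.imwrite('pics/w2d.png',cv2.resize(b[200:370,145:315],None,fx=3.5,fy=3.5,interpolation=3))
E
```

```text
(no output)
```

View pics/w2c.png

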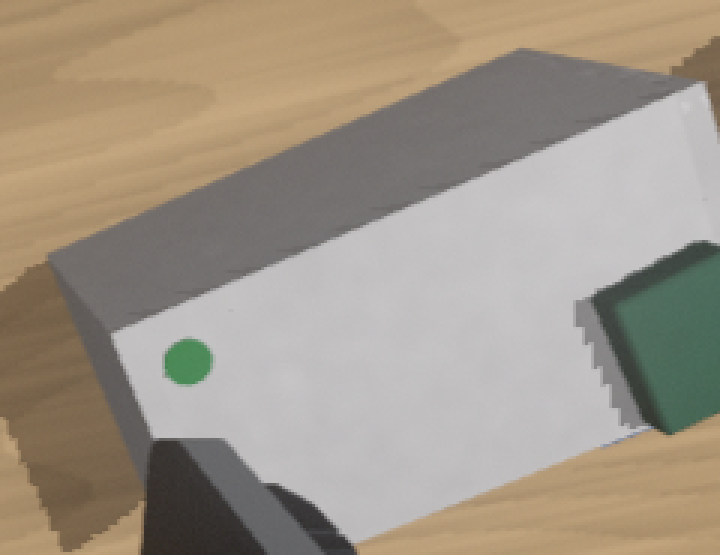

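View pics/w2d.png

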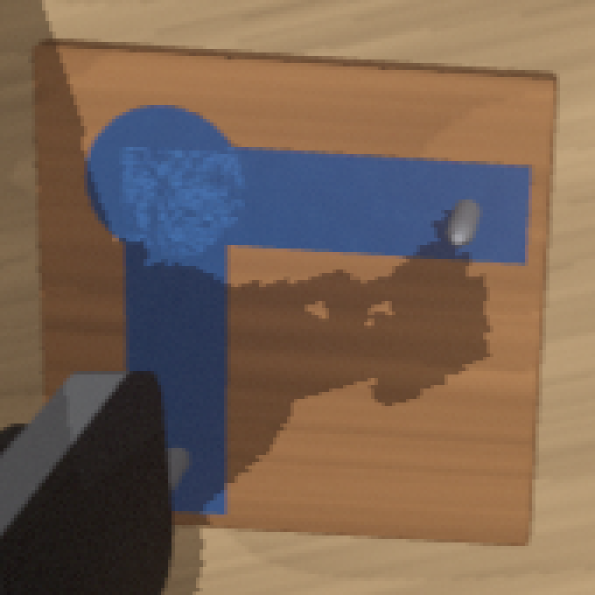

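```bash
python3 - <<'E'
from h import *
import pickle
np.set_printoptions(precision=4,suppress=True)
C1=pickle.load(open('w1.pkl','rb'))[1];C2=pickle.load(open('w2.pkl','rb'))[1]
z=lambda o,f,x,y:(o[0]+(x+.5)/f-.5,o[1]+(y+.5)/f-.5)
A=lambda x,y:z((240,195),3,x,y);B=lambda x,y:z((400,160),3,x,y);D=lambda x,y:z((145,200),3.5,x,y)
print('topcorner',tri(C1,A(35,323),C2,B(112,331)))
print('farcorner',tri(C1,A(584,80),C2,B(706,83)))
print('dot',tri(C1,A(112,349),C2,B(188,361)))
yaw=lambda v:np.degrees(np.arctan2(v[1],v[0]))
a=onz(C1,A(35,323),.085);b=onz(C1,A(584,80),.085);c=onz(C1,A(183,594),.085);print(a,b,c,yaw(b-a)-90,yaw(c-a),np.linalg.norm(b-a),np.linalg.norm(c-a))
a=onz(C2,B(112,331),.085);b=onz(C2,B(706,83),.085);print(a,b,yaw(b-a)-90,np.linalg.norm(b-a))
a=onz(C2,B(48,256),0);b=onz(C2,B(519,48),0);print('foot',a,b,yaw(b-a)-90,np.linalg.norm(b-a))
a=onz(C1,A(80,220),0);b=onz(C1,A(519,28),0);print('foot',a,b,yaw(b-a)-90,np.linalg.norm(b-a))
for h in(.012,):
  r=onz(C2,D(228,244),h);p=onz(C2,D(225,515),h);q=onz(C2,D(525,263),h)
  print('rack',r,yaw(p-r),yaw(q-r)-90,np.linalg.norm(p-r),np.linalg.norm(q-r))
for p in [(34,42),(556,76),(528,545)]: print(onz(C2,D(*p),.012))
E
```

```text
topcorner (array([0.5333, 0.165 , 0.0838]), np.float64(0.0012287665845246748))
farcorner (array([0.4986, 0.33  , 0.0858]), np.float64(8.743162809847408e-05))
dot (array([0.5465, 0.1846, 0.0841]), np.float64(0.0003714313376532246))
[0.5335 0.1652 0.085 ] [0.4988 0.3302 0.085 ] [0.6296 0.1854 0.085 ] 11.8843962391135 11.824861375517374 0.16856629437652193 0.09824134885401813
[0.5321 0.1647 0.085 ] [0.4989 0.3306 0.085 ] 11.338772110015654 0.16915469245412118
foot [0.5337 0.1651 0.    ] [0.4984 0.3296 0.    ] 12.112862481155034 0.16830247492813885
foot [0.5314 0.1684 0.    ] [0.4992 0.3304 0.    ] 11.243393255095256 0.16509339476213328
rack [ 0.5076 -0.0472  0.012 ] -17.540797057595896 -16.970086818952254 0.08838625922660304 0.08718109961830345
[ 0.4375 -0.083   0.012 ]
[0.4805 0.0584 0.012 ]
[0.6231 0.0148 0.012 ]
```

Emit:
arm_command --motion '[[[0.8, -1.0, -4.1], 0], [[0.8, -1.0, -4.1], 0], [[0.8, -1.0, -4.1], 0], [[0.8, -1.0, -4.1], 0], [[0, 0, 0], 0], [[0, 0, 0], 0]]'

```text
t: 3.62
tcp_pos: [0.463, -0.0885, 0.2513]
tcp_rot: [[-0.0, -0.974, 0.226], [0.001, 0.226, 0.974], [-1.0, 0.0, 0.001]]
contact_force: [0.1, 0.4, 0.7]
finger_gap: 0.999
```

```bash
python3 snap.py w3
```

```text
3.625 [ 0.463  -0.0885  0.2513] [0.1498 0.4457 0.7255] 0.9985718091097253 [-17.7547  -5.2663  86.527    0.0522  98.7563 -94.668 ]
[[-0.     -0.9741  0.2263]
 [ 0.0009  0.2263  0.9741]
 [-1.      0.0002  0.0009]]
```

Emit:
arm_command --motion '[[[0.5, -1.4, -4.2], 0], [[0.5, -1.4, -4.2], 0], [[0.5, -1.4, -4.2], 0], [[0.5, -1.4, -4.2], 0], [[0, 0, 0], 0], [[0, 0, 0], 0]]'

```text
t: 4.42
tcp_pos: [0.4796, -0.2647, 0.2316]
tcp_rot: [[0.0, -0.974, 0.226], [0.001, 0.226, 0.974], [-1.0, -0.0, 0.001]]
contact_force: [0.1, -0.5, 0.4]
finger_gap: 1.001
```

```bash
python3 snap.py w4
```

```text
4.425 [ 0.4796 -0.2647  0.2316] [ 0.1043 -0.4716  0.4392] 1.0006032846967228 [ -34.8549    4.7107   78.8172    0.0486   96.475  -111.7842]
[[ 0.0004 -0.9741  0.2261]
 [ 0.0007  0.2261  0.9741]
 [-1.     -0.0003  0.0008]]
```

View pics/w3.png

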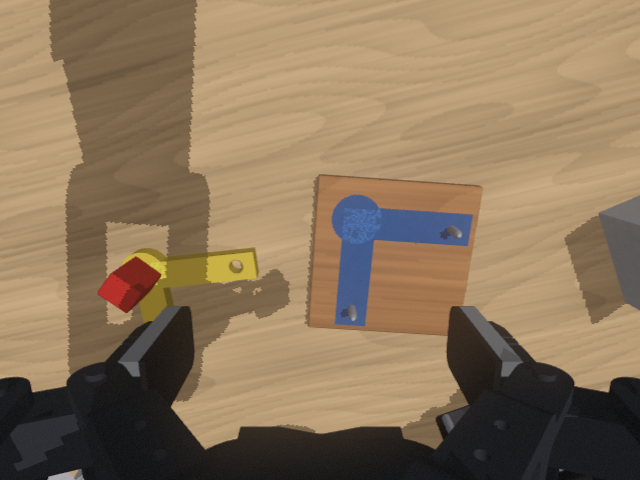

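View pics/w4.png

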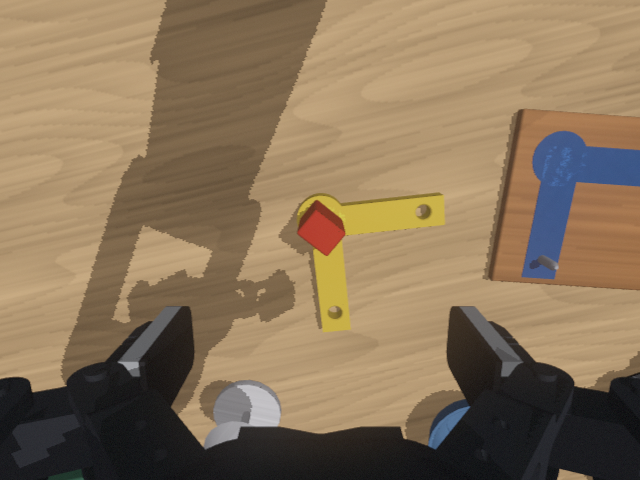

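```bash
python3 - <<'E'
import cv2
b=cv2.imread('pics/w3.png');c=cv2.imread('pics/w4.png')
cv2.imwrite('pics/w3c.png',cv2.resize(b[165:345,300:490],None,fx=3,fy=3,interpolation=3))
cv2.imwrite('pics/w4c.png',cv2.resize(c[185:340,285:455],None,fx=4,fy=4,interpolation=3)[:600])
E
```

```text
(no output)
```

View pics/w3c.png

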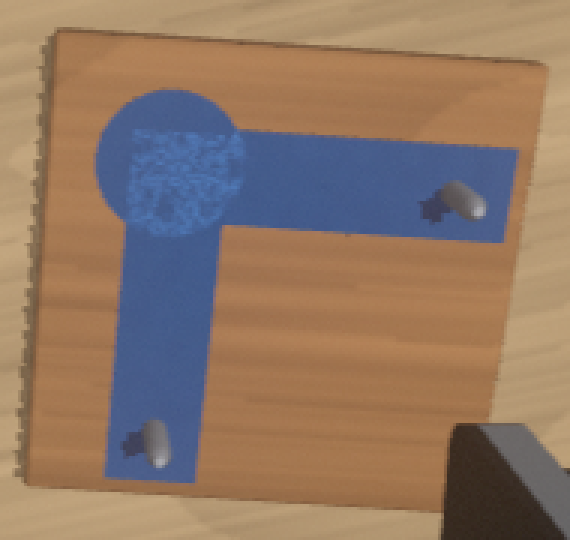

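View pics/w4c.png

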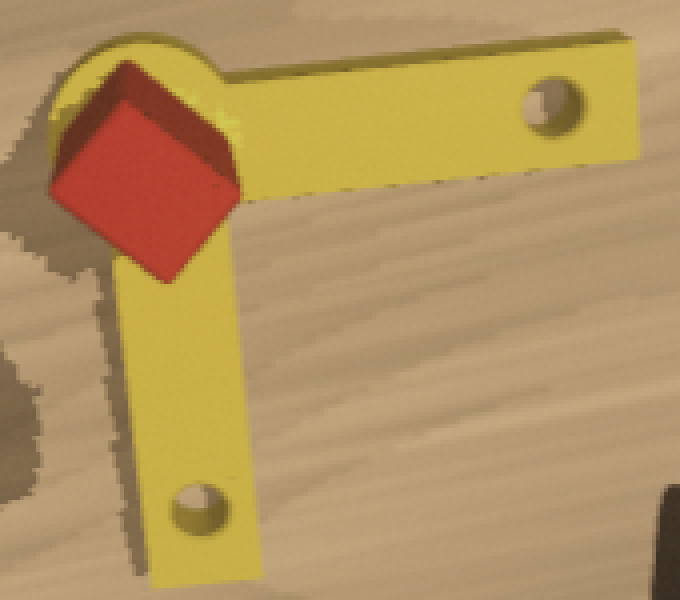

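```bash
python3 - <<'E'
from h import *
import pickle
np.set_printoptions(precision=4,suppress=True)
C=[None]+[pickle.load(open(f'w{i}.pkl','rb'))[1] for i in(1,2,3,4)]
z=lambda o,f,x,y:(o[0]+(x+.5)/f-.5,o[1]+(y+.5)/f-.5)
E=lambda x,y:z((300,165),3,x,y);F=lambda x,y:z((285,185),4,x,y);D=lambda x,y:z((145,200),3.5,x,y)
yaw=lambda v:np.degrees(np.arctan2(v[1],v[0]))
r=onz(C[3],E(221,225),.012);p=onz(C[3],E(197,482),.012);q=onz(C[3],E(505,242),.012)
print('rack',r,yaw(p-r),yaw(q-r)-90,np.linalg.norm(p-r),np.linalg.norm(q-r))
print('rack tri',tri(C[2],D(228,244),C[3],E(221,225)))
print('q tri',tri(C[2],D(525,263),C[3],E(505,242)))
print('pins top',onz(C[3],E(160,462),.037),onz(C[3],E(479,210),.037))
b=onz(C[4],F(554,107),.016);a=onz(C[4],F(201,510),.016);print('holes a b',a,b,np.linalg.norm(a-b),'yaw',yaw(a-b)+45)
y=np.radians(yaw(a-b)+45);R=np.array([[np.cos(y),-np.sin(y)],[np.sin(y),np.cos(y)]])
print('handle from holes',(a+b)[:2]/2-R@[.0455,.0455])
print('handle top',onz(C[4],F(145.5,191),.066))
print('hb tri',tri(C[3],(236,266),C[4],F(554,107)))
print('handle tri w3', tri(C[3],(122,288),C[4],F(145.5,191)))
T=cam('top');print('lamp',onz(T,(512,209),0.005),onz(T,(525,212),.13),'bowl',onz(T,(426,177),.02))
print('lamp w4',onz(C[4],(247,405),.005))
E
```

```text
rack [ 0.5078 -0.0483  0.012 ] -16.348423742540042 -16.600987466107654 0.08713563675786715 0.08865538636024178
rack tri (array([ 0.5085, -0.0481,  0.0093]), np.float64(0.00020541063453858902))
q tri (array([0.5327, 0.0364, 0.013 ]), np.float64(2.643450108224028e-05))
pins top [ 0.5697 -0.0826  0.037 ] [0.5131 0.0234 0.037 ]
holes a b [ 0.5769 -0.2736  0.016 ] [ 0.5027 -0.1798  0.016 ] 0.11958949287524845 yaw -6.678650100264477
handle from holes [ 0.4893 -0.2666]
handle top [ 0.4891 -0.2665  0.066 ]
hb tri (array([ 0.5033, -0.1793,  0.0134]), np.float64(3.4477311615494505e-05))
handle tri w3 (array([ 0.4901, -0.2671,  0.056 ]), np.float64(0.0027143103422676983))
lamp [ 0.6665 -0.3855  0.005 ] [ 0.6249 -0.3593  0.13  ] bowl [ 0.7339 -0.1829  0.02  ]
lamp w4 [ 0.6605 -0.382   0.005 ]
```

Both wrist views agree on the handle at about (0.489, −0.2666) with yaw −6.7°. I'll turn the tool to the grip direction (−51.7°).

Emit:
arm_command --motion '[[[0.5, 0, 0], 0.18], [[0.5, 0, 0], 0.18], [[0.5, 0, 0], 0.18], [[0.5, 0, 0], 0.18], [[0.5, 0, 0], 0.18], [[0.5, 0, 0], 0.18], [[0.5, 0, 0], 0.18], [[0.5, 0, 0], 0.18], [[0.5, 0, 0], 0.18], [[0.5, 0, 0], 0.18], [[0.5, 0, 0], 0.18], [[0.5, 0, 0], 0.18], [[0, 0, 0], 0.085], [[0, 0, 0], 0], [[0, 0, 0], 0]]'

```text
t: 6.35
tcp_pos: [0.4793, -0.2653, 0.1719]
tcp_rot: [[0.001, 0.784, 0.62], [-0.0, 0.62, -0.784], [-1.0, 0.0, 0.001]]
contact_force: [0.5, 0.6, -0.5]
finger_gap: 1.002
```

```bash
python3 snap.py w5
```

```text
6.35 [ 0.4793 -0.2653  0.1719] [ 0.518   0.5613 -0.4839] 1.0019962825078206 [-34.8972   5.7789  84.4459   0.0125  89.7232  16.7513]
[[ 0.0009  0.7842  0.6205]
 [-0.0003  0.6205 -0.7842]
 [-1.      0.0005  0.0008]]
```

View pics/w5.png

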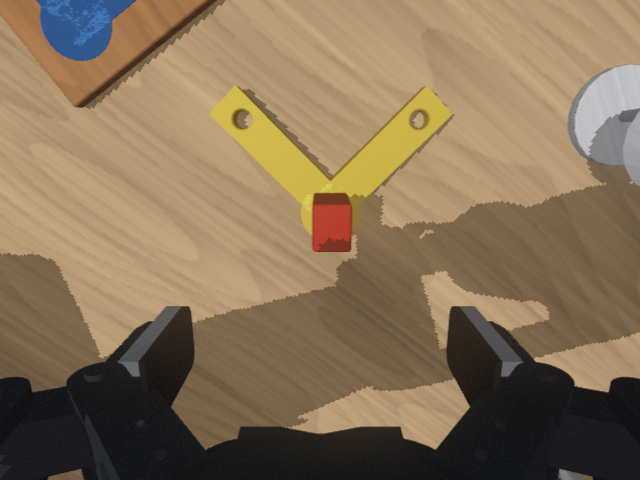

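```bash
python3 - <<'E'
from h import *
import pickle
np.set_printoptions(precision=4,suppress=True)
s,C=pickle.load(open('w5.pkl','rb'));C4=pickle.load(open('w4.pkl','rb'))[1]
im=cv2.imread('pics/w5.png').astype(int)
P=onz(C,(332,228.5),.066);print(P)
b=onz(C,(242,119.5),.016);a=onz(C,(419,119.5),.016)
yw=np.degrees(np.arctan2(*(a-b)[1::-1]))+45;y=np.radians(yw)
R=np.array([[np.cos(y),-np.sin(y)],[np.sin(y),np.cos(y)]])
h=(a+b)[:2]/2-R@[.0455,.0455]
print(a,b,np.linalg.norm(a-b),yw,h)
print('handle tri',tri(C4,(321.1,232.4),C,(332,228.5)))
for q in (P[:2],h): print('tool shift y,z cm',100*(np.r_[q,0]-s['tcp_pos'])@s['tcp_rot'][:,1:])
E
```

```text
[ 0.4904 -0.2668  0.066 ]
[ 0.5774 -0.2739  0.016 ] [ 0.5033 -0.1804  0.016 ] 0.11930860770352279 -6.619485165786266 [ 0.4899 -0.2671]
handle tri (array([ 0.4899, -0.2669,  0.0631]), np.float64(0.0006917518716695332))
tool shift y,z cm [0.7686 0.7931]
tool shift y,z cm [0.7093 0.7878]
```

Emit:
arm_command --motion '[[[1.0, 0.36, 0.39], 0], [[2.0, 0.36, 0.39], 0], [[3.0, 0, 0], 0], [[3.0, 0, 0], 0], [[2.5, 0, 0], 0], [[1.8, 0, 0], 0], [[0.9, 0, 0], 0], [[0, 0, 0], 0], [[0, 0, 0], 0]]'

```text
t: 7.52
tcp_pos: [0.4903, -0.2683, 0.0305]
tcp_rot: [[0.002, 0.786, 0.619], [-0.001, 0.619, -0.786], [-1.0, 0.001, 0.002]]
contact_force: [0.1, -0.5, -0.6]
finger_gap: 0.999
```

Emit:
arm_command --claw 1 --motion '[[[0, 0, 0], 0], [[0, 0, 0], 0], [[0, 0, 0], 0], [[0, 0, 0], 0], [[0, 0, 0], 0], [[0, 0, 0], 0], [[0, 0, 0], 0], [[0, 0, 0], 0]]'

```text
t: 8.52
tcp_pos: [0.4897, -0.2679, 0.0296]
tcp_rot: [[0.001, 0.786, 0.618], [-0.0, 0.618, -0.786], [-1.0, 0.0, 0.001]]
contact_force: [0.8, -0.0, 2.7]
finger_gap: 0.277
```

```bash
python3 snap.py w6
```

```text
8.525 [ 0.4897 -0.2679  0.0296] [ 0.7949 -0.0432  2.6932] 0.2765518765452173 [-34.5038  13.2321  92.8556   0.0039  73.8733  17.2894]
[[ 0.0006  0.7858  0.6185]
 [-0.0003  0.6185 -0.7858]
 [-1.      0.0003  0.0006]]
```

View pics/w6.png

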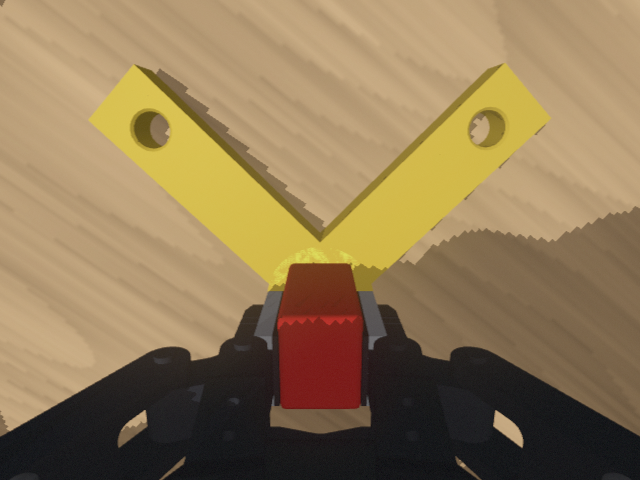

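Emit:
arm_command --motion '[[[-0.5, 0, 0], 0], [[-1.5, 0, 0], 0], [[-2.5, 0, 0], 0], [[-2.5, 0, 0], 0], [[-2.0, 0, 0], 0], [[-1.0, 0, 0], 0], [[0, 0, 0], 0], [[0, 0, 0], 0]]'

```text
t: 9.57
tcp_pos: [0.4889, -0.2674, 0.1282]
tcp_rot: [[-0.002, 0.786, 0.618], [0.001, 0.618, -0.786], [-1.0, -0.001, -0.002]]
contact_force: [-0.1, 0.4, -0.6]
finger_gap: 0.27
```

```bash
python3 snap.py w7
```

```text
9.575 [ 0.4889 -0.2674  0.1282] [-0.0826  0.413  -0.6377] 0.2704976298361329 [-34.506    8.4384  86.5512   0.0055  85.1345  17.2897]
[[-0.0017  0.7858  0.6185]
 [ 0.0013  0.6185 -0.7858]
 [-1.     -0.0006 -0.0021]]
```

View pics/w7.png

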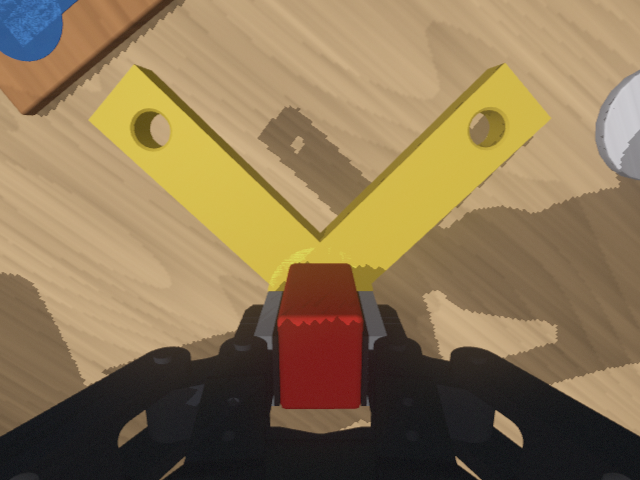

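```bash
cat > held.py <<'E'
from h import *
def held(uvb,uva,xt=.0136):
    c=env.camera_info('wrist');H=np.array(c['hand_eye'])
    o=H[:3,3];out=[]
    for u in(uvb,uva):
        d=H[:3,:3]@[(u[0]-c['cx'])/c['fx'],(u[1]-c['cy'])/c['fy'],1]
        out.append(o+d*(xt-o[0])/d[0])
    b,a=out
    # in plane coords (z, y): world ccw frame: e1=z_tool, e2=y_tool (z x ... ) 
    A=np.array([a[2],a[1]]);B=np.array([b[2],b[1]])
    v=A-B; th=np.arctan2(v[1],v[0])+np.pi/4   # square x-axis angle in (z,y) frame
    R=np.array([[np.cos(th),-np.sin(th)],[np.sin(th),np.cos(th)]])
    m=(A+B)/2
    return dict(th=np.degrees(th),corner=m-R@[.0295,.0295],handle=m-R@[.0455,.0455],L=np.linalg.norm(v))
if __name__=='__main__':
    im=cv2.imread('pics/w7.png')
    print(held((150.5,129.5),(487,127)))
    cv2.imwrite('pics/w7c.png',cv2.resize(np.hstack([im[90:170,90:210],im[90:170,430:550]]),None,fx=3.3,fy=3.3,interpolation=3))
E
python3 held.py
```

```text
{'th': np.float64(45.43900160737851), 'corner': array([0.00059307, 0.02387252]), 'handle': array([0.00076644, 0.00124576]), 'L': np.float64(0.11888708666626979)}
```

View pics/w7c.png

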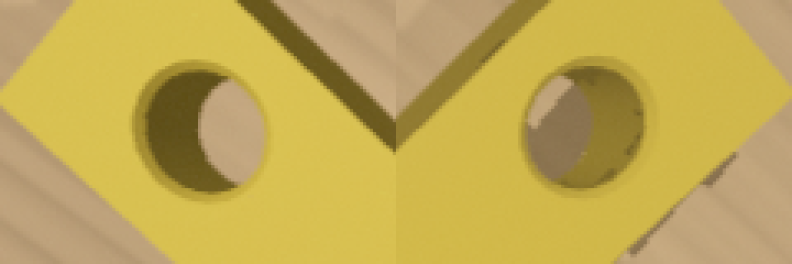

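Emit:
arm_command --motion '[[[0, 0, 0], -0.106], [[0, 0, 0], -0.106], [[0, 0, 0], -0.106], [[0, 0, 0], 0], [[0, 1.7, -1.0], 0], [[0, 3.5, -2.1], 0], [[0, 3.7, -2.25], 0], [[0, 3.7, -2.25], 0], [[0, 3.7, -2.25], 0], [[0, 3.7, -2.25], 0], [[0, 3.7, -2.25], 0], [[0, 3.7, -2.25], 0], [[0, 3.5, -2.1], 0], [[0, 1.7, -1.0], 0], [[0, 0, 0], 0], [[0, 0, 0], 0], [[0, 0, 0], 0]]'

```text
t: 11.75
tcp_pos: [0.5055, 0.1122, 0.1293]
tcp_rot: [[-0.0, 0.554, 0.832], [-0.0, 0.832, -0.554], [-1.0, -0.0, -0.0]]
contact_force: [-0.1, 0.2, -1.6]
finger_gap: 0.272
```

```bash
python3 snap.py w8
```

```text
11.75 [0.5055 0.1122 0.1293] [-0.1178  0.1878 -1.5742] 0.27237563622010724 [ 6.2403  3.3754 91.9613 -0.0047 84.6729 39.8921]
[[-0.0002  0.5541  0.8324]
 [-0.0001  0.8324 -0.5541]
 [-1.     -0.0002 -0.0001]]
```

View pics/w8.png

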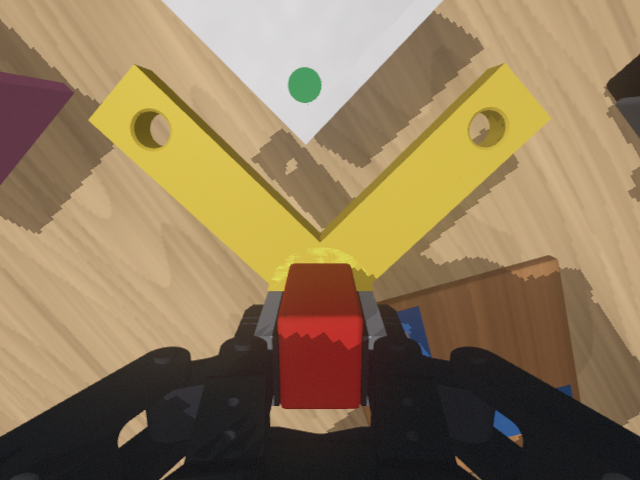

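```bash
python3 - <<'E'
from h import *
from held import held
import pickle
np.set_printoptions(precision=4,suppress=True)
s,C=pickle.load(open('w8.pkl','rb'))
im=cv2.imread('pics/w8.png');hsv=cv2.cvtColor(im,cv2.COLOR_BGR2HSV)
m=((hsv[:,:,1]<28)&(hsv[:,:,2]>150)).astype(np.uint8)
# left / right boundary per row
L=[];Rr=[]
for v in range(8,128):
    u=np.where(m[v])[0]
    u=u[(u>150)&(u<450)]
    L.append((u.min()-.5,v));Rr.append((u.max()+.5,v))
def fit(P):
    P=np.array(P,float); W=np.array([onz(C,p,.085)[:2] for p in P])
    vx,vy,x,y=cv2.fitLine(W.astype(np.float32),cv2.DIST_HUBER,0,1e-4,1e-4).ravel()
    r=(W-[x,y])@[-vy,vx]
    return np.array([x,y]),np.array([vx,vy]),np.abs(r).max()
a,da,ra=fit(L);b,db,rb=fit(Rr)
yaw=lambda d:np.degrees(np.arctan(d[1]/d[0]))
print('front(+y) dir',yaw(da),'end dir',yaw(db),ra,rb)
k=np.linalg.solve(np.c_[da,-db],b-a);c=a+k[0]*da;print('corner',c)
h=held((150.4,129),(487.5,127.2));print(h)
z=s['tcp_rot'][:2,2];y=s['tcp_rot'][:2,1]
sc=s['tcp_pos'][:2]+h['corner'][0]*z+h['corner'][1]*y
print('sq corner',sc,'sq yaw',np.degrees(np.arctan2(z[1],z[0]))+h['th'])
dv=c-sc;print('to go y,z cm',100*dv@y,100*dv@z)
dv=np.array([.5331,.1649])-sc;print('to go (other meas)',100*dv@y,100*dv@z)
# direct inside corner pixel, top of square
print('sq corner direct',onz(C,(320,237.5),s['tcp_pos'][2]-.0136))
E
```

```text
front(+y) dir -78.13318 end dir 11.80172 2.613533150133658e-08 0.00017937119053064917
corner [0.5335 0.1642]
{'th': np.float64(45.32334536280339), 'corner': array([0.0005, 0.0237]), 'handle': array([0.0006, 0.0011]), 'L': np.float64(0.11908539801635656)}
sq corner [0.519  0.1316] sq yaw 11.671946275636287
to go y,z cm 3.5160125963058686 -0.5986504928005558
to go (other meas) 3.550795212461916 -0.6701314028366733
sq corner direct [0.5202 0.1331 0.1157]
```

Emit:
arm_command --motion '[[[1.0, 0.5, -0.3], 0], [[2.0, 0.5, -0.32], 0], [[2.5, 0.5, 0], 0], [[2.0, 0, 0], 0], [[1.5, 0, 0], 0], [[0.5, 0, 0], 0], [[0, 0, 0], 0], [[0, 0, 0], 0]]'

```text
t: 12.8
tcp_pos: [0.5096, 0.1288, 0.0353]
tcp_rot: [[0.002, 0.553, 0.833], [0.0, 0.833, -0.553], [-1.0, 0.001, 0.001]]
contact_force: [0.5, -0.7, -1.6]
finger_gap: 0.277
```

```bash
python3 snap.py w9
```

```text
12.8 [0.5096 0.1288 0.0353] [ 0.4583 -0.7387 -1.5824] 0.27659590841193255 [ 8.0013  8.9613 97.2219  0.0064 73.699  41.5818]
[[ 0.002   0.5531  0.8331]
 [ 0.0004  0.8331 -0.5531]
 [-1.      0.0014  0.0015]]
```

View pics/w9.png

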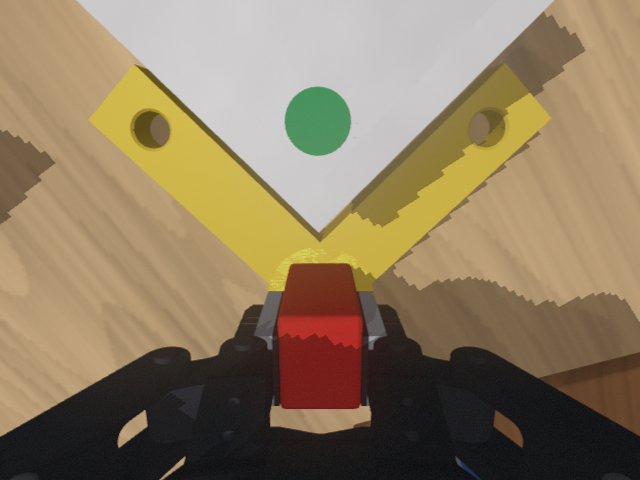

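Emit:
arm_command --motion '[[[0, 0.4, 0], 0], [[0, 0.5, 0], 0], [[0, 0.4, 0], 0], [[0, 0.2, 0], 0], [[0, 0, 0], 0], [[0, 0, 0], 0]]'

```text
t: 13.6
tcp_pos: [0.517, 0.1412, 0.0342]
tcp_rot: [[-0.0, 0.553, 0.833], [-0.0, 0.833, -0.553], [-1.0, -0.0, -0.0]]
contact_force: [-0.2, 1.4, -1.2]
finger_gap: 0.274
```

Emit:
arm_command --motion '[[[0, 0.05, 0], 0], [[0, 0.05, 0], 0], [[0, 0.05, 0], 0], [[0, 0.05, 0], 0], [[0, 0, 0], 0]]'

```text
t: 14.22
tcp_pos: [0.5182, 0.1429, 0.0343]
tcp_rot: [[0.0, 0.553, 0.833], [0.0, 0.833, -0.553], [-1.0, 0.0, 0.0]]
contact_force: [0.0, -0.5, -1.3]
finger_gap: 0.276
```

```bash
cat > f.py <<'E'
from h import *
np.set_printoptions(precision=4,suppress=True)
s=env.read_state();f=s['contact_force'];y=np.radians(11.75)
ex=np.array([np.cos(y),np.sin(y),0]);ey=np.array([-np.sin(y),np.cos(y),0])
print(s['t'],s['tcp_pos'],'F desk x,y',f@ex,f@ey,'z',f[2],'tq',s['ft_torque'],s['finger_gap'])
z=s['tcp_rot'][:,2];print('toolyaw',np.degrees(np.arctan2(z[1],z[0])))
E
python3 f.py
```

```text
14.225 [0.5182 0.1429 0.0343] F desk x,y -0.1094765931330485 -0.5298354974340086 z -1.2704522659277941 tq [-0.0091  0.0089 -0.008 ] 0.2760224610438128
toolyaw -33.57265678311755
```

Emit:
arm_command --motion '[[[0, 0.05, 0], 0], [[0, 0.05, 0], 0], [[0, 0, 0], 0]]'

```text
t: 14.6
tcp_pos: [0.5187, 0.1438, 0.0343]
tcp_rot: [[0.0, 0.553, 0.833], [0.0, 0.833, -0.553], [-1.0, 0.0, -0.0]]
contact_force: [-0.2, 0.5, -1.7]
finger_gap: 0.273
```

```bash
python3 f.py
```

```text
14.6 [0.5187 0.1438 0.0343] F desk x,y -0.10617142837465517 0.5168053634458702 z -1.6936865227739666 tq [0.0281 0.003  0.0125] 0.2726580980684292
toolyaw -33.57259327437355
```

Emit:
arm_command --motion '[[[0, 0.05, 0], 0], [[0, 0.05, 0], 0], [[0, 0, 0], 0]]'

```text
t: 14.98
tcp_pos: [0.5193, 0.1446, 0.0343]
tcp_rot: [[-0.0, 0.553, 0.833], [0.0, 0.833, -0.553], [-1.0, 0.0, -0.0]]
contact_force: [-0.1, 0.5, -2.5]
finger_gap: 0.277
```

```bash
python3 f.py
```

```text
14.975 [0.5193 0.1446 0.0343] F desk x,y -0.014168627141670605 0.5343965430464787 z -2.543520400892121 tq [0.0228 0.0236 0.0122] 0.2772592530340534
toolyaw -33.57548079244085
```

Emit:
arm_command --motion '[[[0, 0.05, 0], 0], [[0, 0.05, 0], 0], [[0, 0, 0], 0]]'

```text
t: 15.35
tcp_pos: [0.5197, 0.1451, 0.0343]
tcp_rot: [[-0.0, 0.553, 0.833], [-0.001, 0.833, -0.553], [-1.0, -0.001, 0.0]]
contact_force: [-0.6, -1.6, -0.5]
finger_gap: 0.278
```

```bash
python3 f.py
```

```text
15.35 [0.5197 0.1451 0.0343] F desk x,y -0.90266130774942 -1.398885650770705 z -0.4954569833212987 tq [-0.2817  0.0982  0.0201] 0.2782837591166917
toolyaw -33.572547077658854
```

Emit:
arm_command --motion '[[[0, 0.05, 0], 0], [[0, 0, 0], 0]]'

```text
t: 15.6
tcp_pos: [0.5198, 0.1451, 0.0343]
tcp_rot: [[-0.001, 0.553, 0.833], [-0.001, 0.833, -0.553], [-1.0, -0.002, -0.0]]
contact_force: [-2.0, -4.2, 0.8]
finger_gap: 0.278
```

```bash
python3 f.py
```

```text
15.6 [0.5198 0.1451 0.0343] F desk x,y -2.780654142732168 -3.756044911669808 z 0.8486554098388389 tq [-0.6754  0.368   0.072 ] 0.2776657259891732
toolyaw -33.57169297642018
```

Emit:
arm_command --motion '[[[0, 0.05, 0], 0], [[0, 0, 0], 0]]'

```text
t: 15.85
tcp_pos: [0.5198, 0.1452, 0.0343]
tcp_rot: [[-0.001, 0.553, 0.833], [-0.002, 0.833, -0.553], [-1.0, -0.003, 0.0]]
contact_force: [-3.0, -6.0, 1.5]
finger_gap: 0.274
```

```bash
python3 f.py
```

```text
15.85 [0.5198 0.1452 0.0343] F desk x,y -4.150133883343883 -5.308974146216822 z 1.4925925807927922 tq [-0.9189  0.4299  0.109 ] 0.2735816952445018
toolyaw -33.57085159360317
```

Emit:
arm_command --motion '[[[0, 0.02, 0], 0], [[0, 0, 0], 0], [[0, 0, 0], 0], [[0, 0, 0], 0], [[0, 0, 0], 0], [[0, 0, 0], 0]]'

```text
t: 16.6
tcp_pos: [0.5198, 0.1452, 0.0343]
tcp_rot: [[-0.002, 0.553, 0.833], [-0.002, 0.833, -0.553], [-1.0, -0.003, -0.0]]
contact_force: [-3.3, -6.8, 1.5]
finger_gap: 0.27
```

```bash
python3 f.py;python3 snap.py w10
```

```text
16.6 [0.5198 0.1452 0.0343] F desk x,y -4.6038470645469625 -5.9619009661680655 z 1.5067006292600844 tq [-0.9568  0.4815  0.1347] 0.2702456404717595
toolyaw -33.566255927294335
16.6 [0.5198 0.1452 0.0343] [-3.2933 -6.7745  1.5067] 0.2702456404717595 [ 9.6603 10.8781 95.1053 -0.1269 74.1324 43.2614]
[[-0.0016  0.5529  0.8332]
 [-0.0024  0.8332 -0.5529]
 [-1.     -0.0029 -0.    ]]
```

View pics/w10.png

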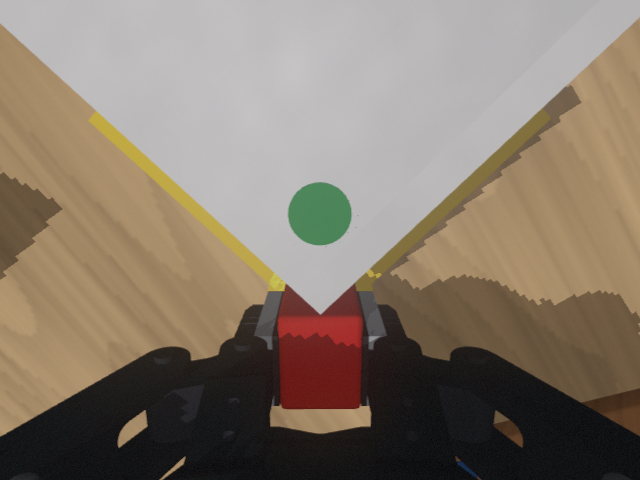

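Emit:
arm_command --motion '[[[0, 0.03, 0], 0], [[0, 0, 0], 0], [[0, 0, 0], 0], [[0, 0, 0], 0], [[0, 0, 0], 0], [[0, 0, 0], 0], [[0, 0, 0], 0], [[0, 0, 0], 0], [[0, 0, 0], 0], [[0, 0, 0], 0], [[0, 0, 0], 0], [[0, 0, 0], 0], [[0, 0, 0], 0]]'

```text
t: 18.27
tcp_pos: [0.5199, 0.1452, 0.0343]
tcp_rot: [[-0.002, 0.553, 0.833], [-0.003, 0.833, -0.553], [-1.0, -0.004, -0.0]]
contact_force: [-3.7, -5.7, 2.7]
finger_gap: 0.272
```

```bash
python3 f.py; python3 - <<'E'
from h import *
im=env.capture('scene');cv2.imwrite('pics/s10.png',cv2.resize(im[170:290,330:450,::-1],None,fx=5,fy=5,interpolation=3))
im=env.capture('top');cv2.imwrite('pics/t10.png',cv2.resize(im[180:310,180:320,::-1],None,fx=4,fy=4,interpolation=3))
E
```

```text
18.275 [0.5199 0.1452 0.0343] F desk x,y -4.760605184125609 -4.821608597587835 z 2.657797110974333 tq [-1.072   0.6174  0.0949] 0.2721245062026919
toolyaw -33.56715742855192
```

View pics/s10.png

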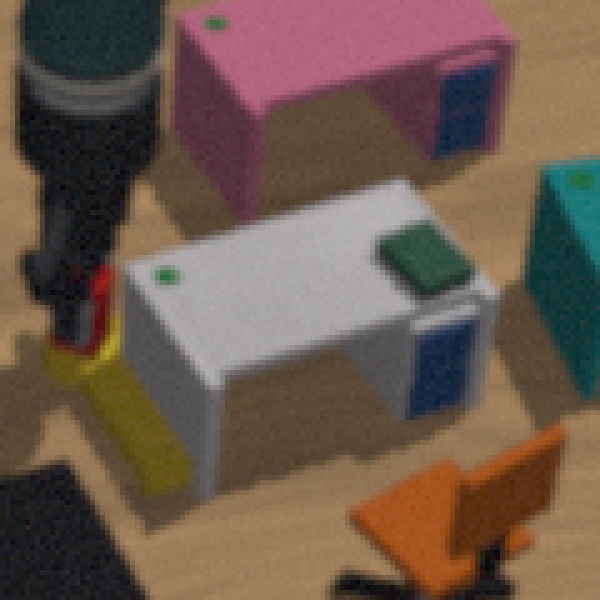

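View pics/t10.png

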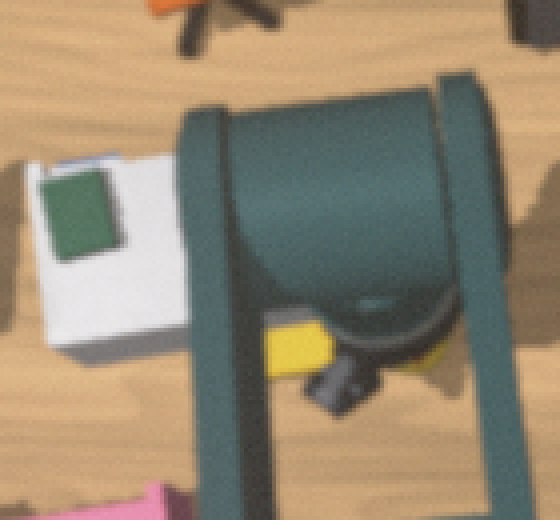

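Both legs are pressed at about 5 N each, for over 2 s. The scene view shows the square level and flush. Now I'll back off, lift and go to the board.

Emit:
arm_command --motion '[[[0, -0.5, 0], 0], [[0, -1.2, 0], 0], [[0, -1.5, 0], 0], [[-1.0, -0.8, 0], 0], [[-2.5, 0, 0], 0], [[-3.0, 0, 0], 0], [[-3.0, 0, 0], 0], [[-2.0, 0, 0], 0], [[-0.5, 0, 0], 0.12], [[0, 0, 0], 0.13], [[0, 0, 0], 0.13], [[0, 0, 0], 0.12], [[0, 0, 0], 0], [[0, 0, 0], 0]]'

```text
t: 20.12
tcp_pos: [0.4986, 0.1132, 0.1548]
tcp_rot: [[0.001, 0.884, 0.467], [0.0, 0.467, -0.884], [-1.0, 0.001, 0.0]]
contact_force: [0.0, 0.3, -1.2]
finger_gap: 0.276
```

Emit:
arm_command --motion '[[[0, -1.2, 1.2], 0], [[0, -2.4, 2.4], 0], [[0, -2.6, 2.6], 0], [[0, -2.6, 2.6], 0], [[0, -2.6, 2.6], 0], [[0, -2.4, 2.4], 0], [[0, -1.2, 1.2], 0], [[0, 0, 0], 0], [[0, 0, 0], 0], [[0, 0, 0], 0]]'

```text
t: 21.38
tcp_pos: [0.4358, -0.0887, 0.1543]
tcp_rot: [[0.0, 0.884, 0.467], [0.0, 0.467, -0.884], [-1.0, 0.0, -0.0]]
contact_force: [-0.9, 0.6, -1.5]
finger_gap: 0.272
```

```bash
python3 snap.py w11
```

```text
21.375 [ 0.4358 -0.0887  0.1543] [-0.863   0.613  -1.5194] 0.2721975346860915 [-18.8292  -6.9843  99.1117   0.0176  87.8767  43.3234]
[[ 0.      0.8842  0.4671]
 [ 0.0003  0.4671 -0.8842]
 [-1.      0.0002 -0.0003]]
```

View pics/w11.png

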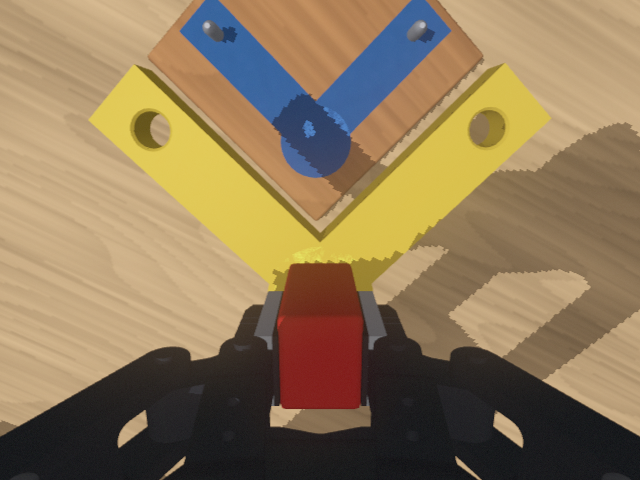

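```bash
python3 - <<'E'
import cv2,numpy as np
im=cv2.imread('pics/w11.png')
cv2.imwrite('pics/w11c.png',cv2.resize(np.hstack([im[0:60,170:250],im[0:60,380:460]]),None,fx=5,fy=5,interpolation=3))
cv2.imwrite('pics/w11d.png',cv2.resize(np.hstack([im[90:170,90:210],im[90:170,430:550]]),None,fx=3.3,fy=3.3,interpolation=3))
E
```

```text
(no output)
```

View pics/w11c.png

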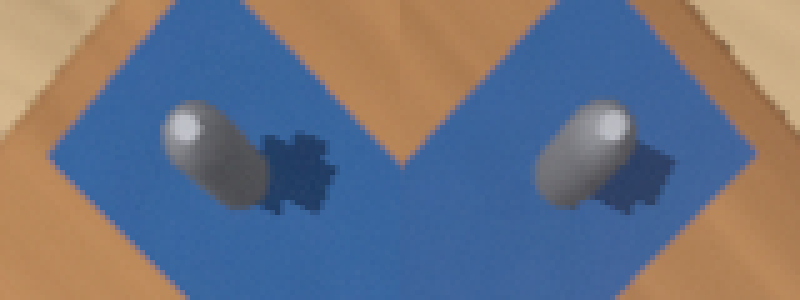

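View pics/w11d.png

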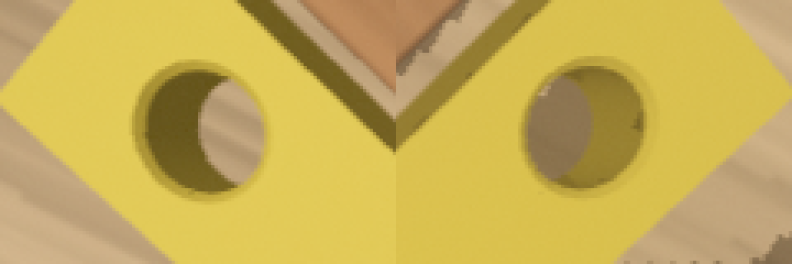

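```bash
python3 - <<'E'
from h import *
from held import held
import pickle
np.set_printoptions(precision=4,suppress=True)
s,C=pickle.load(open('w11.pkl','rb'));C3=pickle.load(open('w3.pkl','rb'))[1]
z5=lambda ox,x,y:(ox+(x+.5)/5-.5,(y+.5)/5-.5)
bt=onz(C,z5(170,186,127),.037);at=onz(C,z5(380,212,125),.037)
bf=onz(C,z5(170,239,181),.012);af=onz(C,z5(380,165,180),.012)
E3=lambda x,y:(300+(x+.5)/3-.5,165+(y+.5)/3-.5)
print('tri tops',tri(C3,E3(480,210),C,z5(170,186,127)),tri(C3,E3(160,464),C,z5(380,212,125)))
h=held((150.4,129),(487.6,127.2));z=s['tcp_rot'][:2,2];y=s['tcp_rot'][:2,1]
th=np.degrees(np.arctan2(z[1],z[0]))+h['th']
sc=s['tcp_pos'][:2]+h['corner'][0]*z+h['corner'][1]*y
for b,a in((bt,at),(bf,af)):
    yw=np.degrees(np.arctan2(*(a-b)[1::-1]))+45;r=np.radians(yw)
    R=np.array([[np.cos(r),-np.sin(r)],[np.sin(r),np.cos(r)]]);c=(a+b)[:2]/2-R@[.0295,.0295]
    print('B',b,'A',a,'L',np.linalg.norm(a-b),'yaw',yw,'corner',c)
    dv=c-sc;print(' sq yaw',th,'to go y,z cm',100*dv@y,100*dv@z)
    # pin mid vs hole mid in tool frame
print(h,sc)
a=onz(C,z5(380,212,125),.037)
E
```

```text
tri tops (array([0.5143, 0.0244, 0.0334]), np.float64(0.0005745306613156365)) (array([ 0.5696, -0.0826,  0.0385]), np.float64(0.00015212161936707612))
B [0.5139 0.0229 0.037 ] A [ 0.57   -0.0827  0.037 ] L 0.11956832532777534 yaw -17.031620874735715 corner [ 0.5051 -0.0495]
 sq yaw -16.83004834384296 to go y,z cm 5.557693031444546 -0.2934778932172137
B [0.5134 0.0226 0.012 ] A [ 0.5694 -0.0831  0.012 ] L 0.11966101856760891 yaw -17.074458160784047 corner [ 0.5045 -0.0498]
 sq yaw -16.83004834384296 to go y,z cm 5.489199723021192 -0.29203566508989226
{'th': np.float64(45.3232500753105), 'corner': array([0.0006, 0.0241]), 'handle': array([0.0008, 0.0014]), 'L': np.float64(0.11912096054366492)} [ 0.4574 -0.078 ]
```

Emit:
arm_command --motion '[[[0, 0.7, 0], 0.003], [[0, 1.5, -0.1], 0], [[0, 1.7, -0.1], 0], [[0, 1.1, -0.1], 0], [[1.0, 0.5, 0], 0], [[2.0, 0, 0], 0], [[2.5, 0, 0], 0], [[1.8, 0, 0], 0], [[0.8, 0, 0], 0], [[0, 0, 0], 0], [[0, 0, 0], 0], [[0, 0, 0], 0]]'

```text
t: 22.92
tcp_pos: [0.4837, -0.0613, 0.0743]
tcp_rot: [[0.002, 0.886, 0.463], [-0.0, 0.463, -0.886], [-1.0, 0.002, 0.001]]
contact_force: [-0.7, 0.3, -1.2]
finger_gap: 0.274
```

```bash
python3 snap.py w12;python3 - <<'E'
import cv2,numpy as np
im=cv2.imread('pics/w12.png')
cv2.imwrite('pics/w12d.png',cv2.resize(np.hstack([im[90:170,90:210],im[90:170,430:550]]),None,fx=3.3,fy=3.3,interpolation=3))
E
```

```text
22.925 [ 0.4837 -0.0613  0.0743] [-0.6905  0.3118 -1.2037] 0.2735578918726154 [-13.8911   1.9955  99.9826   0.0046  77.908   48.5035]
[[ 0.0019  0.8862  0.4634]
 [-0.0004  0.4634 -0.8862]
 [-1.      0.0015  0.0013]]
```

View pics/w12.png

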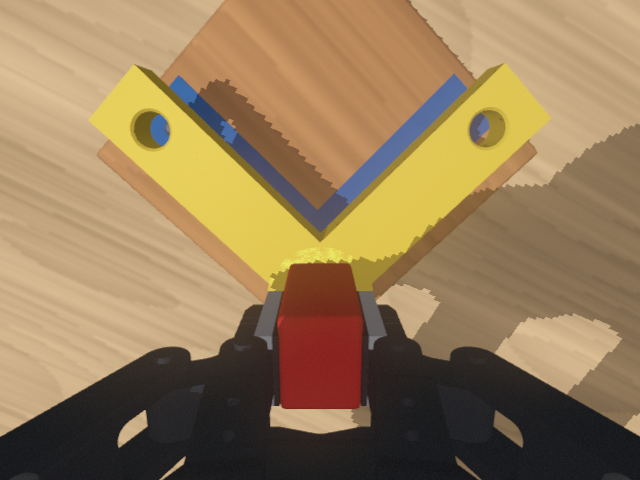

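View pics/w12d.png

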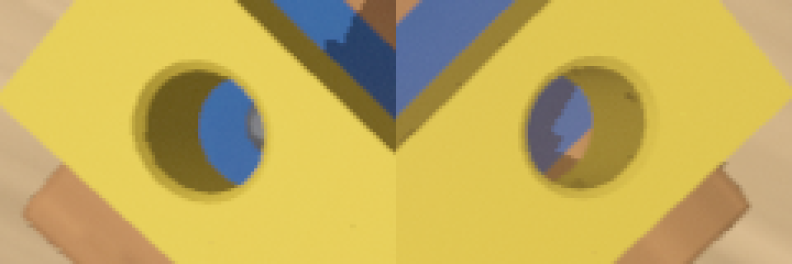

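In the left hole the pin tip shows at the right rim. Pin A isn't visible yet. The measured pose also says the tool stands about 1 mm too far in +z. I'll correct that and descend in part.

Emit:
arm_command --motion '[[[0, 0, -0.1], 0], [[0.5, 0, 0], 0], [[0, 0, 0], 0], [[0, 0, 0], 0]]'

```text
t: 23.48
tcp_pos: [0.4825, -0.0602, 0.0681]
tcp_rot: [[-0.0, 0.886, 0.463], [0.0, 0.463, -0.886], [-1.0, -0.0, -0.0]]
contact_force: [-0.1, -0.2, -2.0]
finger_gap: 0.274
```

```bash
python3 snap.py w13;python3 - <<'E'
import cv2,numpy as np
im=cv2.imread('pics/w13.png')
cv2.imwrite('pics/w13d.png',cv2.resize(np.hstack([im[90:170,90:210],im[90:170,430:550]]),None,fx=3.3,fy=3.3,interpolation=3))
E
```

```text
23.475 [ 0.4825 -0.0602  0.0681] [-0.1385 -0.2487 -2.0441] 0.27390909234754596 [-13.8028   2.2613 100.4677   0.0053  77.2936  48.5914]
[[-0.0004  0.8862  0.4634]
 [ 0.0002  0.4634 -0.8862]
 [-1.     -0.0002 -0.0003]]
```

View pics/w13d.png

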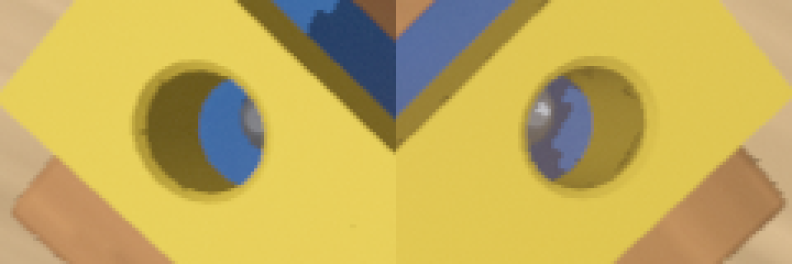

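Emit:
arm_command --motion '[[[0, 0.13, 0.04], 0], [[0, 0, 0], 0], [[0.3, 0, 0], 0], [[0.2, 0, 0], 0], [[0, 0, 0], 0], [[0, 0, 0], 0]]'

```text
t: 24.28
tcp_pos: [0.4839, -0.06, 0.0632]
tcp_rot: [[-0.0, 0.886, 0.463], [0.0, 0.463, -0.886], [-1.0, -0.0, -0.0]]
contact_force: [-0.7, -0.2, -2.0]
finger_gap: 0.271
```

```bash
python3 snap.py w14;python3 - <<'E'
import cv2,numpy as np
im=cv2.imread('pics/w14.png')
cv2.imwrite('pics/w14d.png',cv2.resize(np.hstack([im[90:170,90:210],im[90:170,430:550]]),None,fx=3.3,fy=3.3,interpolation=3))
E
```

```text
24.275 [ 0.4839 -0.06    0.0632] [-0.7055 -0.2047 -1.9623] 0.2711831998280737 [-13.7382   2.6992 100.6104   0.004   76.6969  48.6581]
[[-0.0001  0.8862  0.4633]
 [ 0.0001  0.4633 -0.8862]
 [-1.     -0.     -0.0001]]
```

View pics/w14d.png

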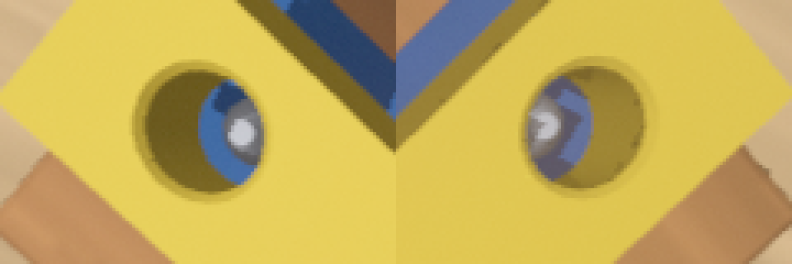

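Both tips are now inside the holes and centred within about 0.5 mm. I'll lower it the rest of the way.

Emit:
arm_command --motion '[[[0.4, 0, 0], 0], [[0.5, 0, 0], 0], [[0.5, 0, 0], 0], [[0.3, 0, 0], 0], [[0.2, 0, 0], 0], [[0, 0, 0], 0], [[0, 0, 0], 0]]'

```text
t: 25.2
tcp_pos: [0.4841, -0.06, 0.0445]
tcp_rot: [[0.0, 0.886, 0.463], [-0.0, 0.463, -0.886], [-1.0, 0.0, 0.0]]
contact_force: [0.3, 0.8, -0.7]
finger_gap: 0.276
```

```bash
python3 f.py
```

```text
25.2 [ 0.4841 -0.06    0.0445] F desk x,y 0.4477353629768903 0.686877101866722 z -0.7055586725416558 tq [-0.0237 -0.0245  0.0167] 0.2763387539295329
toolyaw -62.392439119567534
```

Emit:
arm_command --motion '[[[0.1, 0, 0], 0], [[0.1, 0, 0], 0], [[0, 0, 0], 0], [[0, 0, 0], 0]]'

```text
t: 25.7
tcp_pos: [0.4839, -0.06, 0.0423]
tcp_rot: [[0.0, 0.886, 0.463], [0.0, 0.463, -0.886], [-1.0, 0.0, -0.0]]
contact_force: [-0.0, -0.1, -1.2]
finger_gap: 0.271
```

```bash
python3 f.py
```

```text
25.7 [ 0.4839 -0.06    0.0423] F desk x,y -0.06726401582528922 -0.0784712396089601 z -1.2291586213926964 tq [ 0.0165  0.0825 -0.0441] 0.27106519923766004
toolyaw -62.39526736417674
```

Emit:
arm_command --motion '[[[0.05, 0, 0], 0], [[0.05, 0, 0], 0], [[0, 0, 0], 0], [[0, 0, 0], 0]]'

```text
t: 26.2
tcp_pos: [0.484, -0.06, 0.0416]
tcp_rot: [[0.0, 0.886, 0.463], [0.0, 0.463, -0.886], [-1.0, 0.0, 0.0]]
contact_force: [-1.8, -0.5, 2.1]
finger_gap: 0.273
```

```bash
python3 f.py; python3 snap.py w15
```

```text
26.2 [ 0.484  -0.06    0.0416] F desk x,y -1.883933617269363 -0.16318757688991806 z 2.115581528102063 tq [ 0.0213  0.217  -0.0051] 0.2731394630513518
toolyaw -62.39512246850377
26.2 [ 0.484  -0.06    0.0416] [-1.8112 -0.5434  2.1156] 0.2731394630513518 [-13.7372   4.0106 101.9259   0.0056  74.0483  48.6564]
[[ 0.0003  0.8862  0.4634]
 [ 0.      0.4634 -0.8862]
 [-1.      0.0003  0.0001]]
```

View pics/w15.png

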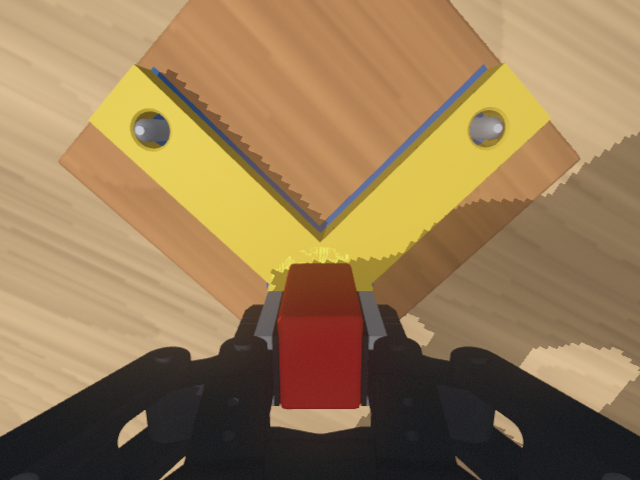

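The square is seated on the board with both pins through the holes. Now I'll release it and retreat upward.

Emit:
arm_command --claw -1 --motion '[[[0, 0, 0], 0], [[0, 0, 0], 0], [[0, 0, 0], 0], [[0, 0, 0], 0], [[0, 0, 0], 0], [[0, 0, 0], 0], [[0, 0, 0], 0], [[0, 0, 0], 0]]'

```text
t: 27.25
tcp_pos: [0.4839, -0.06, 0.0413]
tcp_rot: [[0.0, 0.886, 0.463], [0.0, 0.463, -0.886], [-1.0, 0.0, -0.0]]
contact_force: [0.2, 0.0, 0.1]
finger_gap: 0.996
```

Emit:
arm_command --motion '[[[-0.5, 0, 0], 0], [[-1.5, 0, 0], 0], [[-3.0, 0, 0], 0], [[-4.0, 0, 0], 0], [[-4.0, 0, 0], 0], [[-3.0, 0, 0], 0], [[-1.5, 0, 0], 0], [[0, 0, 0], 0], [[0, 0, 0], 0], [[0, 0, 0], 0]]'

```text
t: 28.5
tcp_pos: [0.4832, -0.0598, 0.2145]
tcp_rot: [[-0.003, 0.886, 0.463], [0.001, 0.463, -0.886], [-1.0, -0.003, -0.002]]
contact_force: [-0.4, -0.2, 0.3]
finger_gap: 0.996
```

```bash
python3 snap.py w16; python3 - <<'E'
from h import *
cv2.imwrite('pics/t16.png',env.capture('top')[:,:,::-1])
E
```

```text
28.5 [ 0.4832 -0.0598  0.2145] [-0.3562 -0.1692  0.3117] 0.9963114501505123 [-13.738   -2.7354  88.3051   0.0042  94.6257  48.6559]
[[-0.0033  0.8861  0.4634]
 [ 0.0009  0.4634 -0.8862]
 [-1.     -0.0025 -0.0023]]
```

View pics/w16.png

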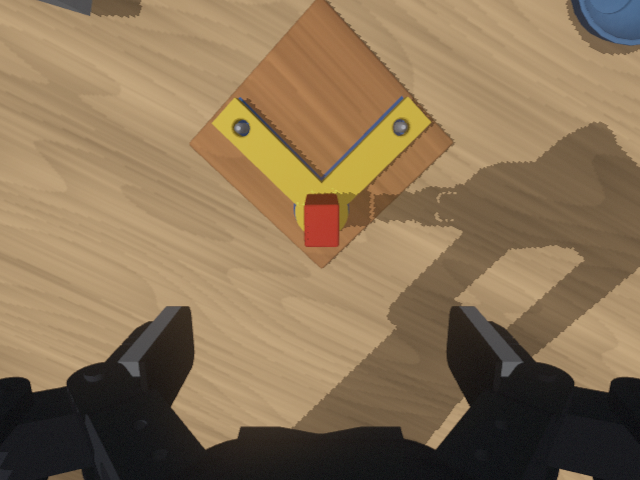

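View pics/t16.png

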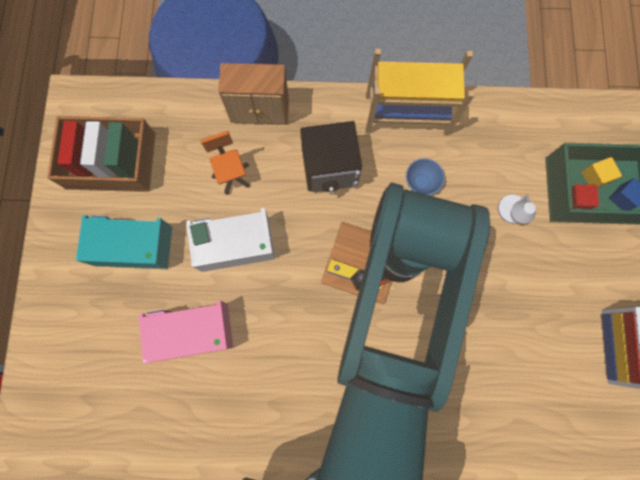

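The wrist view shows both pins, at (242,127) and (401,127), through the holes. The square is flat, and the bystanders haven't moved in the top view.

```bash
python3 -c "
from bench import env
print(env.close_job())"
```

```text
the job is handed in; nothing more can be done
None
```

The square was pressed onto the marked corner of the white desk, then put away on its storage board with both pins through its holes. I handed the job in at about 29 s; no verdict was reported.

- **Pressing at the desk:** I held the square 4 mm clear of the table. The forces read about 4.6 to 6 N on each face for over 2 s. The tool stopped within 0.5 mm of the predicted home position. Measured yaw was within about 0.15° of the desk's, and the scene view showed the leg on the end panel level and flush.
- **Putting it away:** Just above the pins the square stood 1 to 2 mm off. I corrected that twice from the view through the holes before lowering it. It met the board at about 3 N, and I let go and withdrew about 17 cm straight up.
- **Last checks:** The final wrist view shows the square flat with both pins through its holes, and the force on the gripper reads about zero. By eye, the chair, lamp, bowl and book stand where they were in the top view.
- **Disagreements:** The painted blue outline's inner corner lay about 3 mm from where the pins and board edges put it, so I went by the pins. Triangulated heights from the wrist views differed from the text by up to 3 mm in most cases. One rough handle sighting was 10 mm low, but a second came to 63 mm against 66.

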